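# Slide a specimen plate out over the light base and hold it level

### The job

Fit the loose black T-handle fully down onto the square stud of the aluminium specimen plate, then use the handle to slide the plate straight out along its riser, square with it and midway between the two pointers on the light base, until the plate's outer end is level with the pointer tips. The plate is outer-end heavy and would tip off the riser there, so keep it level throughout and finish while still gripping the handle and holding the plate flat on the riser, clear of the light base. Leave the jar, glass dish and mouse where they are.

Things in the scene. Friction and masses are not known exactly. Their poses are not given: they have to be found in the camera images.
- handle_c (a point): Centre of the loose black T-handle (25 mm above its underside), which starts upright on the table. 50 mm high, 0.1 kg. Below: 30 mm square foot, 26 mm high, with a centred square bore in the underside, 17.6 mm wide, 24 mm deep, parallel to its sides. Above: grip bar 70 mm long along x, 30 mm wide along y, 24 mm high. Foot and bar are flush on the two sides that face along y. z up.
- handle: The same T-handle; origin at the centre of its underside (the bore's mouth), same axes as handle_c.
- stud (a point): Foot centre of the square steel stud, on the plate's top face; axes as the plate's. The stud is 16 mm square, sides parallel to the plate's edges, 22 mm tall, the top 7 mm tapering to 9 mm square. The handle fits in any of four quarter turns; fully down, its foot rests on the plate's top face.
- plate: Loose aluminium plate, 300 (x) x 110 (y) x 8 mm, 0.65 to 0.95 kg, flat on the riser; origin at the centre of its underside, x outward, z up. Window with a heavy steel ring (88 mm across, 16 mm high) at x = +95 mm, stud at x = -120 mm. With the handle on, it tips when it overhangs more than about 130 mm. Starts overhanging 50 to 90 mm, up to 6 mm off the riser's middle and 0.04 rad askew.
- plate_end (a point): Middle of the top edge of the plate's outer end (150 mm along the plate's +x from its centre); axes as the plate's. It is 270 mm from the stud.
- stand: Fixed grey riser block with a black top, 260 mm (x) x 120 mm (y) x 50 mm high; origin at the centre of its underside; x is the outward sliding direction, roughly towards the robot's left. The plate overhangs its +x edge, 130 mm from the origin.
- lamp: Fixed white light base, 130 (x) x 190 (y) x 30 mm, round window on top, beyond the riser's outer edge, square and in line with the riser; origin at the centre of its underside, x along the riser's x. Two thin dark pointers stand on it at x = +55 mm; their tips, 150 mm apart, point at each other 54 mm above the table, the height of the plate.
- mark (a point): The mark: the point midway between the two pointer tips, 58 mm above the table (the height of the plate's top face); axes as the light base's, x outward. It is 165 to 195 mm beyond the riser's outer edge. plate_end must come here.
- jar: Bystander: amber jar with a white cap, 60 mm across, 75 mm tall, origin at the centre of its underside.
- dish: Bystander: lidded glass dish, 92 mm across, 17 mm high, origin at the centre of its underside.
- mouse: Bystander: black computer mouse 105 x 60 x 30 mm, origin at the centre of its underside.
There are look-alikes about, which are no part of the job. Of the things shaped like the lamp, the white one is meant.

How it is judged (in metres and radians):
On the way, in this order (a step that is already met when the one before it is completed fails the run):
1. the handle is fully down on the stud (horizontal distance between handle_c and stud below 0.004 m and z of handle_c in the frame of plate between 0.029 and 0.037 m), for 0.2 s.
2. the plate's outer end is level with the pointer tips, square and level (all of step 1 and x of plate_end in the frame of mark between -0.005 and 0.005 m and y of plate_end in the frame of mark between -0.012 and 0.012 m and angle between the x axis of plate and the x axis of stand, either way round below 0.06 rad and angle between plate's own z axis and vertical below 0.035 rad), for 0.2 s.
At the end, for the whole second after the job is handed in: The plate's outer end is within 5 mm of the pointer line and 12 mm of midway, square with the riser within 0.06 rad, level within 0.035 rad, at rest, on the riser and clear of the light base; the handle is fully down on the stud (within 4 mm) and gripped by the fingers (all of step 2 and contact force between the fingers and handle above 1 N and contact force between plate and stand above 1 N and contact force between plate and lamp below 0.1 N and linear speed of plate below 0.01 m/s); the arm keeps its last pose, push and grip.
It fails at once if the plate tips by more than 0.08 rad (angle between plate's own z axis and vertical above 0.08 rad).
It fails at once if the jar is pushed more than 30 mm (distance of jar from where it was at the start of the episode above 0.03 m).
It fails at once if the dish is pushed more than 30 mm (distance of dish from where it was at the start of the episode above 0.03 m).
It fails at once if the mouse is pushed more than 30 mm (distance of mouse from where it was at the start of the episode above 0.03 m).
It also fails if it takes over 42 s, if anything falls off the work surface, if the arm or the gripper's body presses on something with over 40 N, if the wrist force passes 120 N, or if a joint passes its speed limit or range.

### The arm

A 6-joint arm with a two-finger parallel gripper is mounted at the origin on the work surface. World frame = base frame: x ahead of the robot, y to its left, z up, the work surface at z = 0. Lengths are in mm, angles in rad, forces in N, time in s.
With the tool pointing down it reaches from about 300 to 775 mm from the base axis. Payload 14.6 kg.
Tool frame: the origin (TCP) lies on the centre line of the jaws, within the pads' length; the fingertips stand 19 mm ahead of it and the grasp point (between the pads) is the TCP (bot.tip_reach is the distance from the TCP to the fingertips, in mm); z points along the fingers, y is the line along which they close (so a half turn about z gives the same grasp; the last joint's range is limited). The gripper opens to 85 mm and grips with 20 to 120 N. Pads are 22 mm wide; open, the fingers measure 114 mm over their backs; the gripper's body (76 mm by 85 mm) begins 54 mm behind the grasp point. The pads swing forward as they close: fully open they stand 13 mm farther back than shut.
Start: joints at [-1.298, 0.3, 1.521, -0, 1.321, -0.067], TCP at [183.307, -518.544, 250.281] pointing down, gripper open.
Joint ranges: [-3.03, 3.03], [-0.79, 2.21], [0.23, 2.52], [-1.04, 4.18], [0, 3.07], [-2.55, 2.55]. Speed limits (rad/s): [2.22, 2.22, 2.57, 3.14, 3.14, 3.14].

### API

Orientations are given as a unit quaternion [w, x, y, z].
In Python, from rig import bot gives the robot as it stands. Calls block until the motion is done:
- bot.move_to(position, orientation): joint-space move of the TCP to a pose.
- bot.servo_line(position, attitude=None, speed=150, until_force=None): straight line of the TCP; attitude=None keeps the orientation; speed is the mean speed in mm/s. With until_force (N) it stops when the force on the tool has changed by that much, and returns True; else False.
- bot.move_joints(angles): joint-space move.
- bot.move_gripper(opening, grip_force=None): finger opening in mm; grip_force is the grip in N (None keeps the last); returns when the fingers have stopped.
- bot.dwell(seconds).
- bot.ik(position, orientation): joint angles nearest the present ones, or None.
- bot.read_state(): the state.
- bot.read_camera(name): name is "scene" or "top" or "wrist"; returns a dict with "image" (480x640x3 uint8, blue, green, red), "depth" (480x640 float32, mm along the optical axis (not along the pixel's ray), 0 where there is no reading), "fovy" (degrees; the focal length in pixels is half the picture's height over the tangent of half this angle, whatever the lens; pixels are square), "cx", "cy" (the principal point, pixels), "eye" and "attitude" of the camera in the world; the wrist camera has in their place "mount" (4x4, takes a point from camera to tool coordinates, whose origin is the TCP and whose axes are the flange's). Camera axes: x right, y down, z forward; pixel columns grow to the right and rows downward; lengths in mm; the calibration is good to about 2 mm. The wrist camera is an equidistant fisheye: a pixel r from the principal point sees the ray r / f radians off the axis. A picture is of the moment at which its call begins: read the wrist's pose just before it.
A pose or a line that the arm cannot do raises bot.MotionError and nothing moves.
- bot.finish_job(): hands the job in; it is judged then, once.
The state is a dict: "clock": time; "joint_positions": joint angles; "qvel": joint speeds; "effort": joint torques, N m; "ee_pos": TCP position; "tool_rot": TCP orientation; "ft_force": force on the tool from outside, world axes, zero at the start; "moment": the same for the moment, N m; "grip_width": finger opening in mm; "grip_force": force on a finger pad.
Only numpy, scipy, OpenCV 4.12 (cv2) and the standard library are available. Lean on these libraries where they do the work, as an engineer would, in place of code of your own. Each camera call takes 0.05 s, during which the arm holds its last target. There are 200 camera calls.

## Working session

There is one attempt and no reset: what is moved stays moved. The work goes in short steps, each a Python script; the robot and the scene stay as the last script left them, time stands still between calls to the robot, and variables do not carry over. Pictures are saved under pics/ and viewed, at most 10 in all, crops included, and the job is handed in when it is done.

```bash
mkdir -p pics; ls
cat > h.py <<'E'
from rig import bot
import numpy as np, cv2
from scipy.spatial.transform import Rotation as R
def q2m(q): return R.from_quat([q[1],q[2],q[3],q[0]]).as_matrix()
def mat(a):
    a=np.array(a,float)
    return q2m(a) if a.size==4 else a.reshape(3,3)
def shot(name):
    s=bot.read_state(); c=bot.read_camera(name)
    if name=="wrist":
        T=np.eye(4);T[:3,:3]=mat(s["tool_rot"]);T[:3,3]=s["ee_pos"]
        M=T@np.array(c["mount"]); c["R"]=M[:3,:3]; c["t"]=M[:3,3]
    else: c["R"]=mat(c["attitude"]); c["t"]=np.array(c["eye"])
    c["f"]=240/np.tan(np.radians(c["fovy"])/2); c["fish"]=name=="wrist"
    return c
def rays(c,uv):
    d=(np.atleast_2d(np.array(uv,float))-[c["cx"],c["cy"]])/c["f"]
    if c["fish"]:
        r=np.linalg.norm(d,axis=1,keepdims=True)+1e-12
        v=np.hstack([d/r*np.sin(r),np.cos(r)])
    else: v=np.hstack([d,np.ones((len(d),1))])
    return v@c["R"].T
def onz(c,uv,z):
    v=rays(c,uv); return c["t"]+v*((z-c["t"][2])/v[:,2:])
def proj(c,P):
    p=(np.atleast_2d(P)-c["t"])@c["R"]; 
    if c["fish"]:
        r=np.linalg.norm(p[:,:2],axis=1,keepdims=True); d=p[:,:2]/(r+1e-12)*np.arctan2(r,p[:,2:])
    else: d=p[:,:2]/p[:,2:]
    return d*c["f"]+[c["cx"],c["cy"]]
def down(psi): # tool z down, closing axis y along world angle psi
    y=np.array([np.cos(psi),np.sin(psi),0]); z=np.array([0,0,-1.]); x=np.cross(y,z)
    q=R.from_matrix(np.c_[x,y,z]).as_quat(); return [q[3],q[0],q[1],q[2]]
E
cat > a.py <<'E'
from h import *
for n in("top","scene"):
    c=shot(n); cv2.imwrite(f"pics/{n}0.png",c["image"]); np.savez(f"{n}0.npz",**c); print(n,c["t"],c["f"],c["R"][:,2])
s=bot.read_state(); print(s["clock"],s["tool_rot"],s["ee_pos"])
E
python3 a.py
```

```text
pics
top [ 337.64797679   39.57819209 1479.15092525] 523.1815614150338 [ 0.08288589  0.00639265 -0.99653854]
scene [1181.53314251 -643.92742509  841.1528766 ] 497.74637234500744 [-0.57497811  0.52913721 -0.62403043]
0.1 [-5.36677235e-04  9.85601186e-01  1.69085812e-01 -5.35792086e-05] [ 183.26247943 -518.36663848  249.7481451 ]
```

View pics/top0.png

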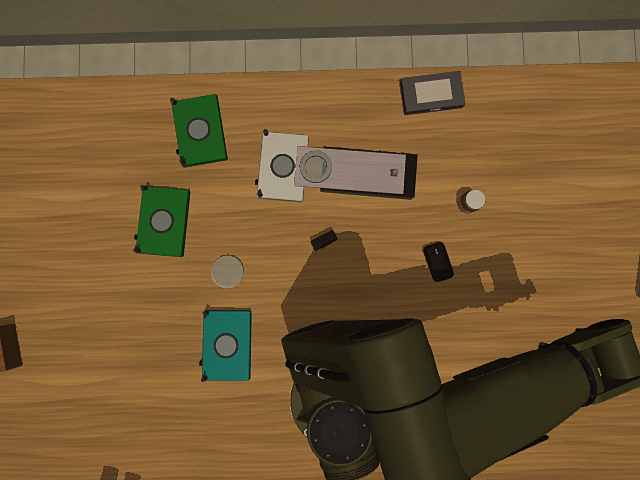

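View pics/scene0.png

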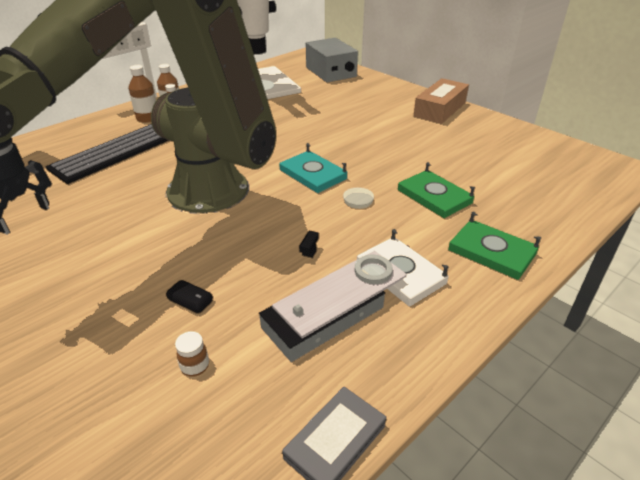

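The top view shows these candidates:
- **Handle:** the black block at (323,239). The mouse at (437,260) is the other black object.
- **Lamp:** the white one at (283,166). The green ones at (198,130) and (162,220) and the teal one at (226,345) are look-alikes.
- **Riser with plate:** (350,172), with the stud at (394,172). The grey box at (433,92) is a look-alike.

I choose the handle at (323,239) and the white lamp, and will check both from close by.

```bash
cat > b.py <<'E'
from h import *
c=shot("top"); im=c["image"]
def p(u,v,z): return onz(c,[u,v],z)[0].round(1)
print("handle",p(323,238,40),"stud",p(394,172,70),"mouse",p(437,260,30),"jar",p(472,200,70),"dish",p(228,271,17),"lampwin",p(283,166,30))
print("plate corners",[p(*a,58) for a in((297,147),(405,153),(404,195),(294,187))])
print("riser",[p(*a,50) for a in((417,154),(413,198))])
H=p(323,238,40)
for psi in (0,.5,1.,1.57,-.5,-1.,-1.57):
    print(psi,bot.ik([H[0],H[1],200],down(psi)))
w=shot("wrist"); print(w["mount"],w["f"],w["cx"],w["cy"])
crop=cv2.resize(im[120:290,230:480],None,fx=3,fy=3,interpolation=cv2.INTER_CUBIC); cv2.imwrite("pics/crop1.png",crop)
E
python3 b.py
```

```text
handle [449.6  22.9  40. ] stud [ 623.  -174.8   70. ] mouse [ 381.7 -290.6   30. ] jar [ 540.7 -383.2   70. ] dish [365.4 290.1  17. ] lampwin [656.1 130.1  30. ]
plate corners [array([702.2,  88.6,  58. ]), array([ 677.7, -208.9,   58. ]), array([ 560.9, -201.7,   58. ]), array([590.6,  99.2,  58. ])]
riser [array([ 676. , -243.4,   50. ]), array([ 553.2, -227.5,   50. ])]
0 [-3.04999476e-02  1.29258927e-01  1.85197712e+00 -4.44089210e-16
  1.16035661e+00 -3.04999476e-02]
0.5 [-3.04999476e-02  1.29258927e-01  1.85197712e+00 -4.44089210e-16
  1.16035661e+00 -5.30499948e-01]
1.0 [-3.04999476e-02  1.29258927e-01  1.85197712e+00 -4.44089210e-16
  1.16035661e+00 -1.03049995e+00]
1.57 [-3.04999476e-02  1.29258927e-01  1.85197712e+00 -4.44089210e-16
  1.16035661e+00 -1.60049995e+00]
-0.5 [-3.04999476e-02  1.29258927e-01  1.85197712e+00 -4.44089210e-16
  1.16035661e+00  4.69500052e-01]
-1.0 [-3.04999476e-02  1.29258927e-01  1.85197712e+00 -4.44089210e-16
  1.16035661e+00  9.69500052e-01]
-1.57 [-3.04999476e-02  1.29258927e-01  1.85197712e+00 -4.44089210e-16
  1.16035661e+00  1.53950005e+00]
[[-1.44340186e-05 -9.51520534e-01 -3.07585228e-01  7.87037347e+01]
 [ 9.99999953e-01  8.09102922e-05 -2.97224360e-04 -1.74096647e+00]
 [ 3.07701892e-04 -3.07585217e-01  9.51520488e-01 -1.23699574e+02]
 [ 0.00000000e+00  0.00000000e+00  0.00000000e+00  1.00000000e+00]] 371.64829954431775 311.4874343186819 238.67128865628564
```

View pics/crop1.png

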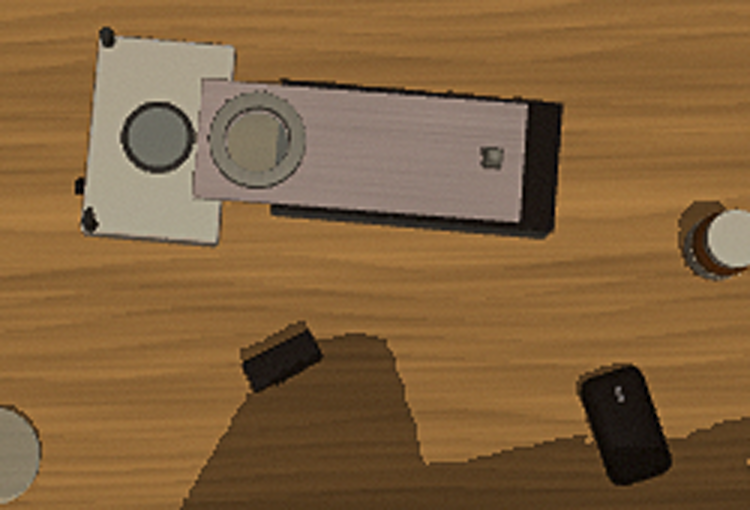

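The crop confirms the choice. The handle is a bar block near crop (282,357) and the mouse is the rounded shape at (625,425). The plate carries its ring at (257,138) and its stud at (491,157), and the white lamp has its pointers at (107,38) and (90,218). Next I look from above the handle.

```bash
cat > c.py <<'E'
from h import *
bot.move_to([450,23,190],down(0.47)); bot.dwell(.2)
c=shot("wrist"); im=c["image"]; cv2.imwrite("pics/w1.png",im)
m=(im.max(2)<45).astype(np.uint8); m=cv2.morphologyEx(m,cv2.MORPH_OPEN,np.ones((3,3)))
n,l,st,ce=cv2.connectedComponentsWithStats(m)
for i in range(1,n):
    if st[i,4]>300:
        P=onz(c,ce[i],50)[0]
        v,u=np.where(l==i); Q=onz(c,np.c_[u,v],50)[:,:2].astype(np.float32); print(ce[i].round(),st[i],P.round(1),cv2.minAreaRect(Q))
print(proj(c,[450,23,50]),bot.read_state()["clock"])
E
python3 c.py
```

```text
[302. 223.] [ 283  178   40   92 3470] [440.4  26.4  50. ] ((441.2333068847656, 24.905879974365234), (28.289268493652344, 69.98187255859375), 25.696752548217773)
[310. 421.] [    9   305   606   175 49689] [ 536.2 -149.3   50. ] ((570.4888305664062, -216.00613403320312), (1121.054443359375, 410.3590087890625), 26.921411514282227)
[[311.51230669 232.33693806]] 2.625
```

View pics/w1.png

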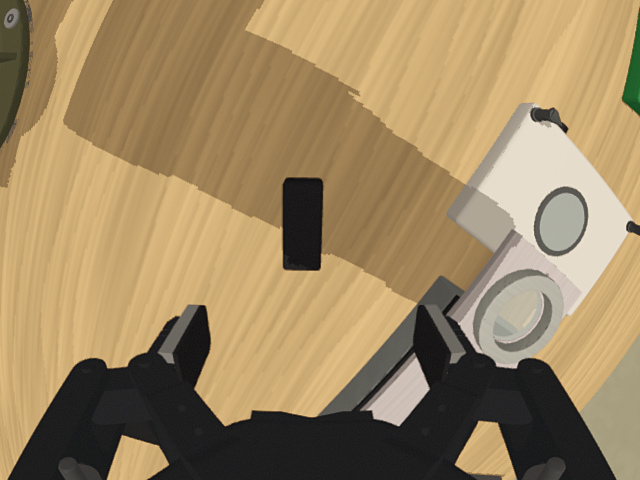

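The close view shows the handle's top at (302,223). It measures 28×70 mm, which matches, with the closing axis at 0.449 rad. I'll grasp it, lift it and look at the stud.

```bash
cat > d.py <<'E'
from h import *
q=down(.4485); x,y=441.2,24.9
bot.move_to([x,y,100],q); bot.servo_line([x,y,28],speed=100)
bot.move_gripper(20,80); s=bot.read_state(); print(s["grip_width"],s["grip_force"],s["ee_pos"],s["clock"])
bot.servo_line([x,y,170],speed=200)
psi=np.radians(-5.2); q=down(psi); d=np.array([-np.sin(psi),np.cos(psi)])
p=np.array([623,-174.8])-60*d
bot.move_to([*p,190],q); bot.dwell(.3)
c=shot("wrist"); cv2.imwrite("pics/w2.png",c["image"]); np.savez("w2.npz",**c)
s=bot.read_state(); print(s["ee_pos"],s["ft_force"],s["grip_width"],s["grip_force"],s["clock"],proj(c,[623,-174.8,70]))
E
python3 d.py
```

```text
29.17708069681709 79.09745232202113 [441.4178969   24.91611644  28.34993372] 4.4917
[ 617.61396432 -234.08941695  190.28506407] [-0.24504395  0.10001196 -0.569568  ] 29.185947684442077 78.80556411109865 6.9 [[312.82526002 154.41822872]]
```

View pics/w2.png

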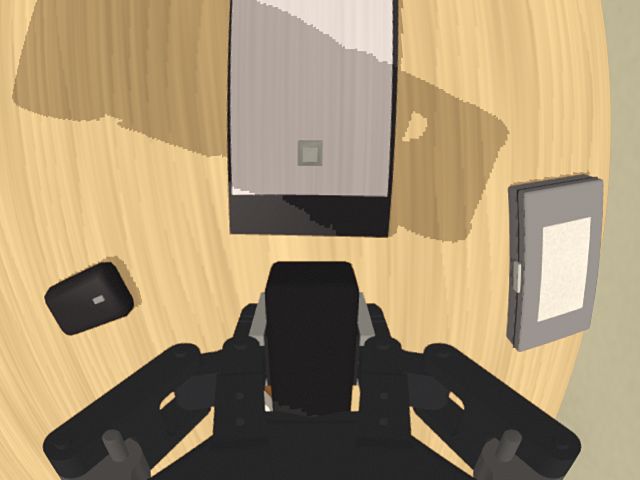

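The handle is held square at image centre-bottom, with its front top edge at row 262. The stud is at (310,153), the plate's inner end at row 196 and the riser's rear edge at row 236. I'll measure these, then look at the plate end and pointers from above.

```bash
cat > e.py <<'E'
from h import *
psi=np.radians(-5.2); d=np.array([-np.sin(psi),np.cos(psi)]); q=down(psi)
c={k:v for k,v in np.load("w2.npz").items()}; c["fish"]=True
g=c["image"].astype(int).sum(2)
def fit(pts,z):
    P=onz(c,pts,z)[:,:2].astype(np.float32); vx,vy,x,y=cv2.fitLine(P,cv2.DIST_HUBER,0,.01,.01).ravel()
    if abs(vy)>abs(vx): 
        if vy<0: vx,vy=-vx,-vy
    elif vx<0: vx,vy=-vx,-vy
    return np.degrees(np.arctan2(vy,vx)).round(2),(x.round(1),y.round(1))
def col(r,a,b,s): # strongest gradient with sign s
    k=s*(g[r,a+2:b+2]-g[r,a-1:b-1]); return a+.5+k.argmax()
def row(x,a,b,s):
    k=s*(g[a+2:b+2,x]-g[a-1:b-1,x]); return a+.5+k.argmax()
R_=range(70,188,3)
print("plate L",fit([(col(r,225,240,1),r) for r in R_],58),"plate R",fit([(col(r,385,402,-1),r) for r in R_],58))
print("plate back",fit([(x,row(x,188,203,-1)) for x in range(240,382,3)],58))
print("riser L",fit([(col(r,222,234,-1),r) for r in range(198,230,2)],50),"riser back",fit([(x,row(x,229,243,1)) for x in range(235,385,3)],50))
S=cv2.threshold(g[130:178,285:335].astype(np.float32),0,1,0)[1]
print(onz(c,[(310.5,154.5)],80),onz(c,[(310,153.5)],73))
sub=c["image"][130:178,285:335]; cv2.imwrite("pics/stud.png",cv2.resize(sub,None,fx=10,fy=10,interpolation=cv2.INTER_NEAREST))
e=onz(c,[(272,263),(312,262),(352,263)],c["t"][2]*0+190.3+21.65)[:,:2]
tcp=np.array([617.614,-234.089]); print("handle front rel tcp (along,across)",[(((p-tcp)@d).round(1),((p-tcp)@[d[1],-d[0]]).round(1)) for p in e])
p=[643,50]
bot.move_to([*p,215],q); bot.dwell(.3)
c=shot("wrist"); cv2.imwrite("pics/w3.png",c["image"]); np.savez("w3.npz",**c); print(bot.read_state()["clock"])
E
python3 e.py
```

```text
plate L (np.float32(84.35), (np.float32(567.4), np.float32(-153.8))) plate R (np.float32(84.13), (np.float32(677.5), np.float32(-164.8)))
plate back (np.float32(-5.64), (np.float32(627.9), np.float32(-204.7)))
riser L (np.float32(83.91), (np.float32(556.9), np.float32(-213.8))) riser back (np.float32(-6.33), (np.float32(614.4), np.float32(-235.9)))
[[ 621.58665545 -173.86385523   80.        ]] [[ 621.25108517 -173.78186428   73.        ]]
handle front rel tcp (along,across) [(np.float64(39.9), np.float64(-12.6)), (np.float64(40.3), np.float64(-0.7)), (np.float64(39.9), np.float64(11.2))]
8.3583
```

View pics/w3.png

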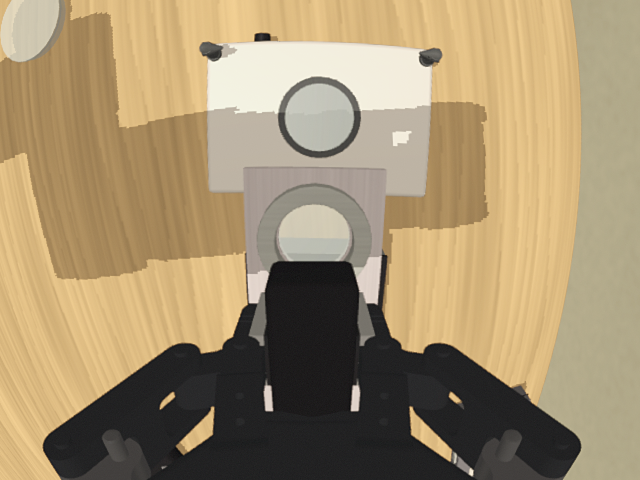

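View pics/stud.png

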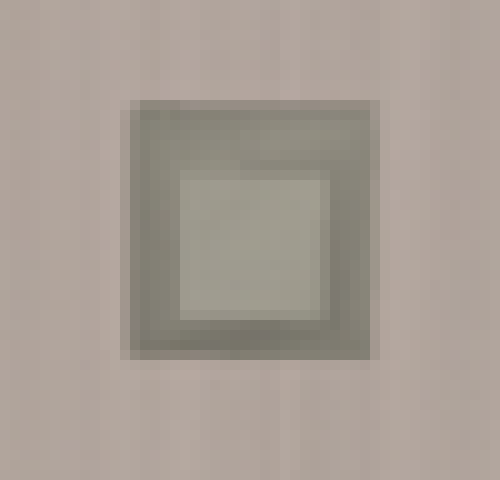

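In w3 the plate end is at row 168 (columns 244 to 386), and the pointers are at (211,49) and (430,57). The stud top is at (310.5,154.5). The handle looks smaller than expected in the grip, so I'll check its height with depth and zoom on the pointers.

```bash
cat > f.py <<'E'
from h import *
c={k:v for k,v in np.load("w3.npz").items()}; c["fish"]=True
D=c["depth"]
def pt(u,v):
    r=rays(c,[u,v])[0]; zc=r@c["R"][:,2]; return (c["t"]+r*D[v,u]/zc).round(1)
for a in((312,270),(312,300),(280,300),(345,300),(312,380),(312,400),(312,264)): print(a,D[a[1],a[0]],pt(*a))
for a in((290,180),(350,180),(320,120),(230,120),(450,150)): print(a,pt(*a))
w=shot("wrist"); s=bot.read_state(); print(s["ee_pos"])
im=c["image"]; a=im[30:70,190:250]; b=im[30:70,400:460]
cv2.imwrite("pics/ptr.png",cv2.resize(np.vstack([a,b]),None,fx=7,fy=7,interpolation=cv2.INTER_NEAREST))
E
python3 f.py
```

```text
(312, 270) 124.04744 [645.4  81.4 223.8]
(312, 300) 113.40361 [644.9  76.7 236.5]
(280, 300) 113.74454 [635.1  77.4 236.2]
(345, 300) 113.74712 [655.1  75.5 236.2]
(312, 380) 123.50104 [642.   44.7 236.2]
(312, 400) 127.92595 [641.   33.9 235.1]
(312, 264) 128.63234 [645.4  81.6 218.9]
(290, 180) [629.2  87.2  57.2]
(350, 180) [674.7  83.4  59. ]
(320, 120) [656.6 130.8  32. ]
(230, 120) [582.3 139.3  28.9]
(450, 150) [ 7.783e+02  9.620e+01 -5.000e-01]
[643.04313797  49.59073601 214.93659917]
```

View pics/ptr.png

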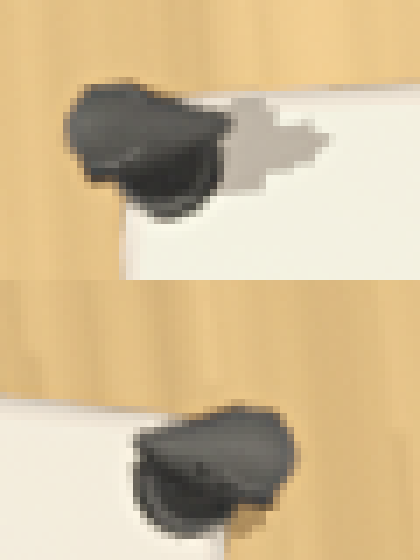

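Depth puts the handle's top at TCP +21.4, which is correct. What I first read as its top edge was its front face. The pointer tips are at (223.1,47.4) and (419,52.9).

```bash
cat > g.py <<'E'
from h import *
c={k:v for k,v in np.load("w3.npz").items()}; c["fish"]=True
D=c["depth"]; g=c["image"].astype(int).sum(2)
psi=np.radians(-5.2); d=np.array([-np.sin(psi),np.cos(psi)]); tcp=np.array([643.04,49.59])
def pt(u,v):
    r=rays(c,[u,v])[0]; return c["t"]+r*D[v,u]/(r@c["R"][:,2])
for v in [280,284,286,288,290,292,296]+list(range(400,420,2)):
    p=pt(312,v); print(v,((p[:2]-tcp)@d).round(1),p[2].round(1),end=" | ")
T=onz(c,[(223.1,47.4),(419,52.9)],54)[:,:2]; print("\ntips",T.round(1),np.linalg.norm(T[0]-T[1]))
u=T[1]-T[0]; print("perp ang",np.degrees(np.arctan2(u[1],u[0]))+90); M=T.mean(0); print("mark",M)
pts=[]
for x in range(250,382,3):
    k=g[162:176,x]-g[159:173,x]; pts.append((x,161+abs(k).argmax()))
P=onz(c,pts,58)[:,:2].astype(np.float32); vx,vy,x0,y0=cv2.fitLine(P,cv2.DIST_HUBER,0,.01,.01).ravel()
print("end edge ang",np.degrees(np.arctan2(vy,vx)),x0,y0)
cor=onz(c,[(244.5,168),(386,169)],58)[:,:2]; print("corners",cor,np.linalg.norm(cor[0]-cor[1]))
E_=cor.mean(0); 
for a in(83.8,84.2): 
    a=np.radians(a); t=np.array([np.cos(a),np.sin(a)]); print("needed along,left",(M-E_)@t,(M-E_)@[-t[1],t[0]])
S=np.array([621.2,-173.9]); print("end from stud",E_-S,np.linalg.norm(E_-S))
E
python3 g.py
```

```text
280 31.8 231.9 | 284 31.4 233.9 | 286 31.2 234.9 | 288 31.0 235.9 | 290 30.2 235.8 | 292 30.0 236.6 | 296 28.5 236.4 | 400 -15.8 235.1 | 402 -15.8 236.1 | 404 -16.6 236.4 | 406 -17.9 236.2 | 408 -19.0 236.1 | 410 -19.7 236.5 | 412 -21.2 236.1 | 414 -22.6 235.8 | 416 -22.1 237.3 | 418 10.9 270.9 | 
tips [[588.1 196.4]
 [737.1 179.5]] 149.92124948996494
perp ang 83.53525332963609
mark [662.56883013 187.9561021 ]
end edge ang -6.0001016 644.7107 96.54724
corners [[595.43787217 100.26724832]
 [703.20362769  89.71229883]] 108.28141586660175
needed along,left 93.85334924635256 -3.1302881129330102
needed along,left 93.8292087503111 -3.785426490944069
end from stud [ 28.12074993 268.88977358] 270.35622225415534
```

The measurements agree with the given sizes: tips 149.9 mm apart, stud to plate end 270.4 mm, required slide about 94 mm. Now I fit the handle.

```bash
cat > i.py <<'E'
from h import *
psi=np.radians(-5.8); q=down(psi); d=np.array([-np.sin(psi),np.cos(psi)])
p=np.array([621.2,-173.9])+2.5*d
bot.move_to([*p,125],q); bot.servo_line([*p,112],speed=60); bot.dwell(.1)
f0=np.array(bot.read_state()["ft_force"])
hit=bot.servo_line([*p,83],speed=30,until_force=15)
s=bot.read_state(); print(hit,s["ee_pos"],np.array(s["ft_force"])-f0,s["moment"],s["grip_width"],s["clock"])
c=shot("wrist"); cv2.imwrite("pics/w4.png",c["image"]); np.savez("w4.npz",**c)
c=shot("top"); np.savez("top1.npz",**c)
E
python3 i.py
```

```text
True [ 621.46378843 -171.39521492   86.42217192] [-1.17311938  0.54586723  6.20110397] [ 0.08651011  0.33027284 -0.02855162] 29.212084035195844 10.625
```

The handle bottomed at z 86.4, where 86.3 was expected, with small side forces, so it is seated. Next I press down lightly and slide most of the way.

```bash
cat > j.py <<'E'
from h import *
bot.move_gripper(20,110)
s=bot.read_state(); p=np.array(s["ee_pos"]); q=down(np.radians(-6.0)); print(s["ft_force"],s["clock"])
zt=86.4
for k in range(8):
    zt-=.4; bot.servo_line([621.46,-171.4,zt],q,speed=20)
    s=bot.read_state(); f=s["ft_force"][2]; print(zt,f,s["ee_pos"][2])
    if f>18: break
open("zt","w").write(str(zt))
E
python3 j.py
```

```text
[-2.05442549  1.51537311  6.67184903] 10.9417
86.0 6.653906879713856 86.49362813939044
85.6 9.227070122737889 86.46919052394686
85.19999999999999 14.138813948652814 86.43849508391773
84.79999999999998 16.686200283034346 86.4203419400641
84.39999999999998 20.594274836772367 86.41980963844263
```

```bash
cat > k.py <<'E'
from h import *
zt=float(open("zt").read()); a=np.array([621.46,-171.4]); v=np.array([11.7,93.5])
for fr,ps in((.35,-6.1),(.65,-6.3),(.93,-6.3)):
    bot.servo_line([*(a+v*fr),zt],down(np.radians(ps)),speed=40)
    s=bot.read_state(); print(s["ee_pos"],np.round(s["ft_force"],1),s["clock"])
    f=s["ft_force"][2]
    if f<15 : zt-=(19-f)/10
    if f>28: zt+=(f-22)/10
open("zt","w").write(str(zt))
bot.dwell(.2); s=bot.read_state(); print(zt,s["ee_pos"],s["ft_force"],s["grip_width"])
c=shot("wrist"); np.savez("w5.npz",**c); cv2.imwrite("pics/w5.png",c["image"])
c=shot("top"); np.savez("top2.npz",**c)
c2=shot("scene"); np.savez("scene2.npz",**c2)
big=np.vstack([cv2.resize(c["image"][110:220,230:430],(800,440),interpolation=cv2.INTER_CUBIC)]); cv2.imwrite("pics/top2.png",big)
E
python3 k.py
```

```text
[ 626.58514394 -140.4242069    86.46017365] [-1.1 -9.7 14.2] 13.1667
[ 630.36403797 -112.58926831   86.45591425] [ -2.3 -11.   16.5] 14.025
[633.69984116 -86.31862796  86.43685501] [ -0.7 -10.3  16.6] 14.8333
83.92268363706533 [633.69270616 -86.3345976   86.45164077] [ -1.01524202 -10.54272932  16.80308543] 28.958554079896324
```

View pics/top2.png

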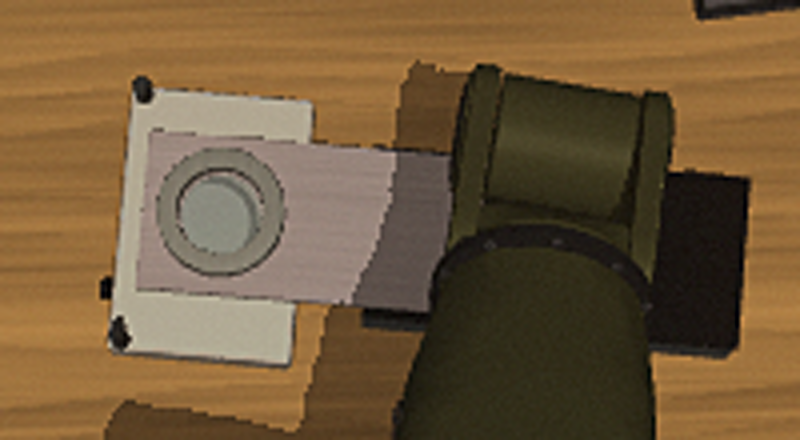

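The top view shows the plate end (crop corners (148,131) and (136,289)) just short of the pointers at (143,88) and (120,334). It is roughly midway, square, and lying flat. I'll measure the remainder by fitting edges before and after.

```bash
cat > l.py <<'E'
from h import *
T=[np.array([588.1,196.4]),np.array([737.1,179.5])]; M=np.mean(T,0); a=np.radians(83.7); t=np.array([np.cos(a),np.sin(a)]); n=np.array([-t[1],t[0]])
def ends(c,off=0):
    # saturation-like mask of pinkish plate: red-minus-green
    im=cv2.GaussianBlur(c["image"],(3,3),0).astype(float)
    hs=im[:,:,2]-im[:,:,1]; return hs
def sub(c,r,lo,hi):
    im=c["image"].astype(float)[r-1:r+2].mean(0); g=im[:,1]-0; dg=np.abs(g[lo+1:hi+1]-g[lo-1:hi-1]); 
    k=dg.argmax(); k0=max(k-2,0); w=dg[k0:k+3]; return lo+k0+(w*np.arange(len(w))).sum()/w.sum()
for name,cl,rows in(("top1",297,range(151,184,2)),("top2",266,range(147,180,2))):
    c={k:v for k,v in np.load(name+".npz").items()}; c["fish"]=False
    pts=[(sub(c,r,cl-6,cl+6),r) for r in rows]
    P=onz(c,pts,58)[:,:2].astype(np.float32); vx,vy,x0,y0=cv2.fitLine(P,cv2.DIST_HUBER,0,.01,.01).ravel()
    print(name,np.round([p[0] for p in pts],1),"normal",np.degrees(np.arctan2(vy,vx))%180+90,"along rel mark",(np.array([x0,y0])-M)@t)
    # side edges by column scan over lamp/overhang region
    for lab,r0 in(("far",None),("near",None)):
        pass
    print("tips proj",proj(c,[[*T[0],54],[*T[1],54]]).round(1),"mark",proj(c,[*M,58]).round(1))
    cols=range(cl+8,cl+60,3); im=c["image"][:,:,1].astype(float)
    for lab,lo,hi in(("far",134,160),("near",172,206)):
        q=[]
        for x in cols:
            dg=np.abs(im[lo+1:hi+1,x]-im[lo-1:hi-1,x]); k=dg.argmax(); q.append((x,lo+k))
        P=onz(c,q,58)[:,:2].astype(np.float32); l=cv2.fitLine(P,cv2.DIST_HUBER,0,.01,.01).ravel()
        print(lab,[b[1] for b in q],"ang",np.degrees(np.arctan2(l[1],l[0]))%180,"left of mark",(l[2:]-M)@n)
print(bot.read_state()["clock"])
E
python3 l.py
```

```text
top1 [296.6 296.5 296.4 291.5 292.5 293.1 293.6 294.6 293.5 293.6 292.7 291.7
 294.4 293.6 293.6 293.6 293.6] normal 268.0559 along rel mark -90.92853051260815
tips proj [[258.8 189. ]
 [264.1 135.9]] mark [[261.3 162. ]]
far [np.int64(145), np.int64(159), np.int64(150), np.int64(148), np.int64(148), np.int64(148), np.int64(148), np.int64(148), np.int64(148), np.int64(148), np.int64(149), np.int64(149), np.int64(149), np.int64(149), np.int64(150), np.int64(150), np.int64(150), np.int64(150)] ang 85.29246 left of mark -53.911589078852025
near [np.int64(179), np.int64(181), np.int64(182), np.int64(183), np.int64(183), np.int64(187), np.int64(188), np.int64(188), np.int64(188), np.int64(188), np.int64(188), np.int64(189), np.int64(189), np.int64(189), np.int64(189), np.int64(190), np.int64(190), np.int64(190)] ang 77.16549 left of mark 52.05592613901074
top2 [261.4 261.5 261.1 260.9 260.8 260.6 260.6 260.5 260.3 260.2 260.1 260.1
 260.2 264.2 263.5 263.5 263.4] normal 267.81586 along rel mark 2.2870983341237436
tips proj [[258.8 189. ]
 [264.1 135.9]] mark [[261.3 162. ]]
far [np.int64(158), np.int64(156), np.int64(152), np.int64(151), np.int64(151), np.int64(154), np.int64(143), np.int64(143), np.int64(135), np.int64(135), np.int64(135), np.int64(135), np.int64(146), np.int64(147), np.int64(147), np.int64(147), np.int64(147), np.int64(147)] ang 97.18538 left of mark -46.06179894229695
near [np.int64(198), np.int64(198), np.int64(198), np.int64(199), np.int64(199), np.int64(199), np.int64(199), np.int64(200), np.int64(200), np.int64(200), np.int64(184), np.int64(205), np.int64(193), np.int64(185), np.int64(186), np.int64(180), np.int64(175), np.int64(186)] ang 111.961136 left of mark 79.12596456074516
15.1833
```

Read by eye, the end corners at (266.6,142.4) and (263.6,181.9) against the tip line put the plate about 9 mm short, and dead reckoning gives about 8. The edge fit had locked onto the lamp's outer edge instead. I'll move 8.3 mm and re-measure with tighter windows.

```bash
cat > m.py <<'E'
from h import *
zt=float(open("zt").read())
bot.servo_line([633.25,-76.2,zt],down(np.radians(-6.3)),speed=15); bot.dwell(.3)
s=bot.read_state(); print(s["ee_pos"],np.round(s["ft_force"],1),s["clock"])
c=shot("top"); np.savez("top3.npz",**c); b=shot("scene"); np.savez("scene3.npz",**b)
A=cv2.resize(c["image"][125:205,240:310],None,fx=5.5,fy=5.5,interpolation=cv2.INTER_CUBIC)
T=proj(b,[663,188,58])[0].astype(int); print(T)
B=cv2.resize(b["image"][T[1]-50:T[1]+30,T[0]-35:T[0]+35],None,fx=5.5,fy=5.5,interpolation=cv2.INTER_CUBIC)
cv2.imwrite("pics/m.png",np.hstack([A,B])); print(proj(b,[[588.1,196.4,54],[737.1,179.5,54]]))
E
python3 m.py
```

```text
[634.59701497 -78.43384197  86.45593586] [ -1.5 -12.8  16.7] 16.1833
[419 246]
[[397.45128163 232.46541017]
 [441.74771589 263.44660724]]
```

View pics/m.png

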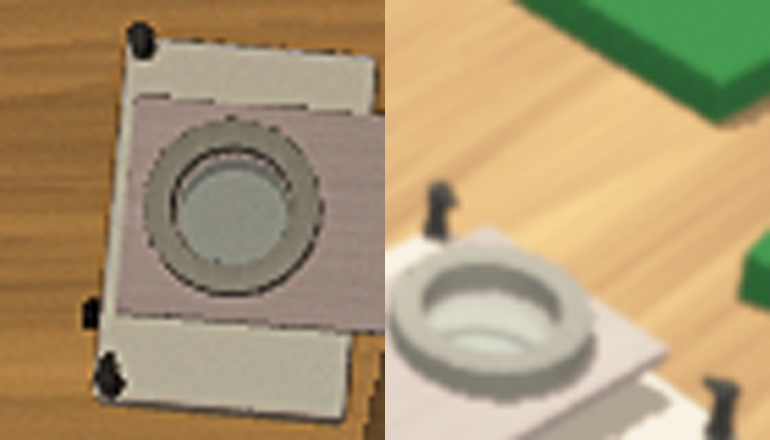

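```bash
cat > n.py <<'E'
from h import *
a=np.radians(83.7); t=np.array([np.cos(a),np.sin(a)]); n=np.array([-t[1],t[0]])
for nm,co,ti in(("top3",[(264.1,142.2),(260.9,181.5)],[(265.4,134.8),(259.2,188.6)]),("scene3",[(402.8,237.1),(434.9,259.3)],[(396.5,232.2),(442.0,264.8)])):
    c={k:v for k,v in np.load(nm+".npz").items()}; c["fish"]=False
    C=onz(c,co,58)[:,:2]; T=onz(c,ti,54)[:,:2]; e=C.mean(0)
    for M in(T.mean(0),np.array([662.6,188.0])): print(nm,"along",(e-M)@t,"left",(e-M)@n,"width",np.linalg.norm(C[0]-C[1]),"tips",np.linalg.norm(T[0]-T[1]))
    u=C[1]-C[0]; print(np.degrees(np.arctan2(u[1],u[0]))%180)
E
python3 n.py
```

```text
top3 along -1.0898794436761616 left 1.3899797563024043 width 110.40963347734704 tips 152.016606026701
top3 along -3.2131827585834203 left -0.8901740845775445 width 110.40963347734704 tips 152.016606026701
174.52014183607133
scene3 along -3.898794068084909 left -3.3383084652397423 width 107.32447045038295 tips 155.8945576597354
scene3 along -6.121600350320451 left -4.028930452015926 width 107.32447045038295 tips 155.8945576597354
173.96659501357314
```

All estimates put the plate 1 to 4 mm short, laterally within about 3 mm, and square. I'll nudge it 1.8 mm, check that everything is at rest, and hand in.

```bash
cat > o.py <<'E'
from h import *
zt=float(open("zt").read()); p0=np.array(bot.read_state()["ee_pos"])
bot.servo_line([633.4,-73.9,zt],down(np.radians(-6.3)),speed=10); bot.dwell(.4)
s=bot.read_state(); d=np.array(s["ee_pos"])-p0; print(d,np.round(s["ft_force"],1),s["grip_force"],s["clock"])
if 1<d[1]<2.8: print(bot.finish_job())
E
python3 o.py
```

```text
[0.17196099 2.25024448 0.00423212] [ -1.2 -12.7  17.6] 109.21937288716435 17.0667
the job is handed in; nothing more can be done
None
```

I handed the job in at about 17 s with the handle gripped and pressed fully down on the stud. By my measurements the plate is flat on the riser, square, within about 3 mm of midway, and its outer end about level with the pointer tips. I took no picture after the last 2 mm nudge, and no verdict came back.

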